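Lever open the tea caddy

ROBOT

A 7-joint arm with a two-finger parallel gripper is mounted at the origin on the work surface. World frame = base frame: x ahead of the robot, y to its left, z up, the work surface at z = 0. Lengths are in m, angles in rad, forces in N, time in s.
With the tool pointing down it reaches from about 0.4 to 0.75 m from the base axis. Payload 19.5 kg.
Tool frame: the origin (TCP) lies midway between the tips of the shut fingers; the grasp point (between the pads) lies 19 mm behind it; z points along the fingers, y is the line along which they close (so a half turn about z gives the same grasp; the last joint's range is limited). The gripper opens to 85 mm and grips with 20 to 120 N. Pads are 22 mm wide; open, the fingers measure 114 mm over their backs; the gripper's body (76 mm by 85 mm) begins 54 mm behind the grasp point. The pads swing forward as they close: fully open they stand 13 mm farther back than shut.
Start: joints at [1.228, 0.707, -0.028, 1.485, 0.022, 0.951, -0.075], TCP at [0.17, -0.549, 0.204] pointing down, gripper open.
Joint ranges: [-2.71, 2.71], [-0.32, 2.16], [-1.57, 1.52], [0, 2.45], [-1.46, 4.6], [0, 2.02], [-2.83, 2.83]. Speed limits (rad/s): [1.89, 1.89, 2.57, 2.57, 3.01, 3.01, 3.01].

INTERFACE

Orientations are given as a unit quaternion [x, y, z, w].
In Python, from station import r gives the robot as it stands.
- The arm moves only by the tool move_arm, never from a script. Its argument "moves" is a list of rows, each a list of 3 entries, a list of its own where there are three numbers: the shift along the tool's x, y, z as a fraction of full scale, then the turn, a rotation vector about the tool's x, y, z as a fraction of full scale, then the opening, from -1 (shut) to 1 (fully open). In form: [[[x, y, z], [wx, wy, wz], grip], ...]. A call has 1 to 8 rows; each row is the pose to reach, as a shift and turn from the pose commanded when the call began, along the tool's axes at that moment, turning the shorter way round; what a row does not reach only later rows make up. Full scale, the value 1, is 0.5 m for a shift and pi rad for a turn. A row lasts 1/8 s, in which the tool goes at most 62.5 mm and 10.7 degrees, less where a joint would pass 70% of its speed; a pose out of reach is approached as far as the arm can. A call with a number of a shift or a turn outside -1 to 1 is refused whole. A call with a gripper value outside its range is refused whole. The fingers move at their own pace and stop on an object; "newtons" is the grip in N (left out, the last holds). Time passes only in rows, so rows that repeat a pose let the fingers close. It gives the time, the measured TCP pose, the force, the opening and the grip force at its end, in the units of the state.
- r.observe(): the state, without advancing time (a new reading comes with each control period).
- r.snapshot(name): name is "scene" or "top" or "wrist"; returns a dict with "image" (480x640x3 uint8, red, green, blue), "depth" (480x640 float32, m along the optical axis (not along the pixel's ray), 0 where there is no reading), "fx", "fy", "cx", "cy" (pixels), "extrinsics" (4x4, takes a point from world to camera coordinates); the wrist camera has in their place "T_tool_cam" (4x4, takes a point from camera to tool coordinates, whose origin is the TCP and whose axes are the flange's). Camera axes: x right, y down, z forward; pixel columns grow to the right and rows downward; lengths in m; the calibration is good to about 2 mm. The wrist camera is an equidistant fisheye: a pixel r from the principal point sees the ray r / f radians off the axis. A picture is of the moment at which its call begins: read the wrist's pose just before it.
- r.hand_in(): hands the job in; it is judged then, once.
The state is a dict: "clock": time; "joints": joint angles; "joint_velocities": joint speeds; "effort": joint torques, N m; "tcp_pos": TCP position; "eef_rot": TCP orientation; "force": force on the tool from outside, world axes, zero at the start; "ft_torque": the same for the moment, N m; "opening": finger opening in m; "grasp_force": force on a finger pad.
Only numpy, scipy, OpenCV 4.12 (cv2) and the standard library are available. Lean on these libraries where they do the work, as an engineer would, in place of code of your own. Each camera call takes 0.05 s, during which the arm holds its last target. There are 200 camera calls.

TASK

Lever up the stuck lid of the wide, low tea caddy with the blade of the flat knife and, still with the knife, swing the lid back past upright so that it stays open; never touch that lid with the gripper itself. Then lay the knife down flat on the middle of the round tray without dropping it, and let go. Leave the tall caddy shut and do not shove or knock over anything else on the table.

Things in the scene. Friction and masses are not known exactly. Their poses are not given: they have to be found in the camera images.
- caddy: The wide, low tea caddy: plain steel tin fixed to the table, 110 deep (x), 140 wide (y), 70 high, hollow, walls 3. Origin: centre of its underside; x points from its front (towards the robot) to the hinge at the back. Its lid is a 4 mm plate on the rim. Right under the lid, mid-front, the wall is cut down to 61 mm height over a width of 56: a 9 mm high slot for the blade.
- caddy_hinge (a point): Point on the hinge axis of the low caddy's lid, middle of the back rim, 70 mm above the table: caddy frame (55, 0, 70) mm. It does not move; axes as the caddy's.
- caddy_tab (a point): Middle of the front edge of the low caddy's lid, on its underside: a tab 42 mm wide standing 12 mm out in front of the wall. Moves with the lid, 122 mm from the hinge axis.
- caddy_lid (a joint): Angle of the low caddy's lid, rad: 0 shut, pi/2 upright, stop at 1.85 (leaning back). The hinge is stiff: the lid stays at whatever angle it is left; about 2 to 3 N at its edge moves it.
- tall_caddy: The tall, narrow caddy of the same steel, fixed, 85 x 85 x 110 high, with the same kind of lid. To be left shut. Origin: centre of its underside; x points from its front to its hinge.
- tall_caddy_lid (a joint): Angle of the tall caddy's lid, rad, 0 shut.
- knife: Flat spreading knife, loose, 180 long, lying on the table. Origin: middle of its length, on the underside; x points to the blade's tip. Handle of dark wood from x = -90 to +5 mm, 16 wide (y), 22 high (z 0 to 22); steel blade from +5 to +90 mm, 20 wide, 2.5 thick, its middle 11 mm above the underside. About 90 g; it balances at about x = -13 mm.
- knife_grip (a point): Good place to grip the knife: on the handle, knife frame (-20, 0, 11) mm.
- knife_tip (a point): Tip of the blade, knife frame (90, 0, 11) mm.
- tray: Round black serving tray fixed to the table, 240 in diameter, base 3 mm thick, rim 8 mm high (4 to 5 mm thick). Origin: centre of its underside.
- cup_stack: Stack of white paper cups, 71 across, 115 high, loose. Leave alone. Origin: centre of the underside.
- stirrer_pot: Glass of wooden stirrers, 68 across, 130 high, loose. Leave alone.
- sugar_carton: Small cardboard carton, 60 x 100 x 51 high, loose. Leave alone.
- paper_cup_a: Single paper cup, 68 across, 85 high, loose. Leave alone.
- paper_cup_b: Single paper cup, 68 across, 85 high, loose. Leave alone.
- teaspoon: Teaspoon, 130 long, lying loose on the table in front of the caddies. Leave alone.
Mind the look-alikes: they are no part of the job. There is more than one size of the knife; the job needs the middle-sized.

How it is judged:
On the way, in this order (a step that is already met when the one before it is completed fails the run):
1. the knife levers the low caddy's lid up (past 0.2 rad, the knife bearing on the lid) (value of joint caddy_lid above 0.2 rad and contact force between knife and caddy_lid above 0.2 N), for 0.05 s.
2. the lid is swung back past upright (beyond 1.55 rad) with the knife (value of joint caddy_lid above 1.55 rad and contact force between knife and caddy_lid above 0.1 N), for 0.05 s.
At the end, for the whole second after the job is handed in: The low caddy's lid stands past upright (over 1.5 rad), the tall caddy's lid is shut (under 0.05 rad), and the knife lies at rest, flat (tilted under 0.15 rad) on the tray, its middle within 50 mm of the tray's centre (its underside less than 15 mm above the table) (value of joint caddy_lid above 1.5 rad and value of joint tall_caddy_lid below 0.05 rad and horizontal distance between knife and tray below 0.05 m and height (world z) of knife below 0.015 m and angle between knife's own z axis and vertical below 0.15 rad and linear speed of knife below 0.02 m/s); the robot touches nothing.
It fails at once if the gripper or arm touches the low caddy's lid (contact force between any of the fingers, the arm and caddy_lid above 0.3 N).
It fails at once if the knife is let fall from more than about 40 mm above the table (height (world z) of knife above 0.04 m and contact force between knife and anything else below 0.01 N).
It fails at once if the tall caddy is opened (value of joint tall_caddy_lid above 0.1 rad).
It fails at once if a bystander is shoved by more than 30 mm or knocked over (distance of any of cup_stack, stirrer_pot, sugar_carton, paper_cup_a, paper_cup_b, teaspoon from where it was at the start of the episode above 0.03 m or angle between any of cup_stack, stirrer_pot, sugar_carton, paper_cup_a, paper_cup_b, teaspoon's own z axis and vertical above 0.5 rad).
It also fails if it takes over 72 s, if anything falls off the work surface, if the arm or the gripper's body presses on something with over 40 N, if the wrist force passes 120 N, or if a joint passes its speed limit or range.

## Working session

There is one attempt and no reset: what is moved stays moved. The work goes in short steps, Python scripts to look and compute and a tool call to move; the robot and the scene stay as the last step left them, time stands still between calls to the robot, and variables do not carry over. Pictures are saved under pics/ and viewed, at most 10 in all, crops included, and the job is handed in when it is done.

Besides the shell and the picture viewer there is one more tool, called as name([rows], argument=value, ...), one row to a line, values as JSON. move_arm: Moves the arm, as the interface text tells. Shift numbers are shares of 0.5 m and turn numbers shares of pi rad, none past 1 either way. Its arguments: {"type":"object","properties":{"moves":{"type":"array","items":{"type":"array"}},"newtons":{"type":"number"}},"required":["moves"]}

```bash
ls; mkdir -p pics
python3 - <<'E'
from station import r
import cv2,numpy as np,pickle
o=r.observe(); print({k:np.round(v,3).tolist() for k,v in o.items()})
for n in("scene","top"):
    s=r.snapshot(n); pickle.dump(s,open(f"pics/{n}.pkl","wb")); cv2.imwrite(f"pics/{n}0.png",s["image"][:,:,::-1])
    print(n,s["fx"],s["fy"],s["cx"],s["cy"],np.round(s["extrinsics"],3).tolist())
E
```

```text
pics
{'clock': 0.0, 'joints': [1.228, 0.707, -0.028, 1.485, 0.022, 0.951, -0.075], 'joint_velocities': [0.0, -0.0, -0.0, -0.0, 0.0, 0.001, -0.0], 'effort': [-0.0, -88.32, 1.235, -23.617, 0.017, 0.006, 0.0], 'tcp_pos': [0.17, -0.549, 0.204], 'eef_rot': [0.989, 0.15, -0.0, -0.001], 'force': [-0.015, 0.595, 1.089], 'ft_torque': [0.013, 0.031, 0.007], 'grasp_force': 0.0, 'opening': 0.086}
scene 582.8952887470339 582.8952887470339 324.0285044925324 236.2642152180234 [[-0.274, 0.962, -0.007, 0.086], [0.666, 0.184, -0.723, -0.309], [-0.694, -0.203, -0.691, 1.916], [0.0, 0.0, 0.0, 1.0]]
top 460.6210665495673 460.6210665495673 318.9147240536903 228.60673433557463 [[0.008, -1.0, 0.018, 0.07], [-0.993, -0.01, -0.121, 0.586], [0.121, -0.017, -0.993, 1.265], [0.0, 0.0, 0.0, 1.0]]
```

```bash
sleep 1
```

```text
(no output)
```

View pics/top0.png

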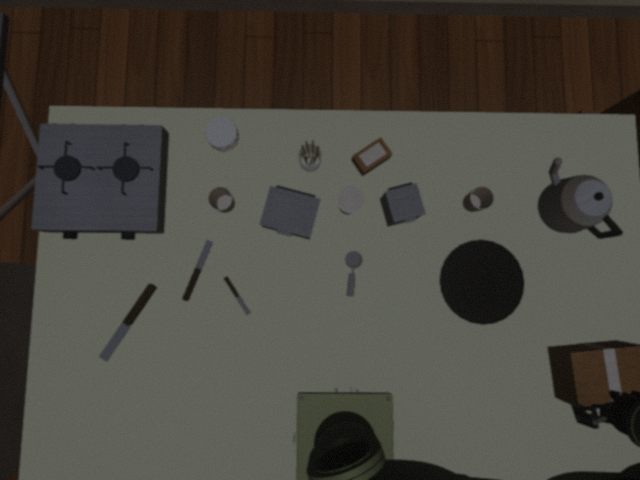

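View pics/scene0.png

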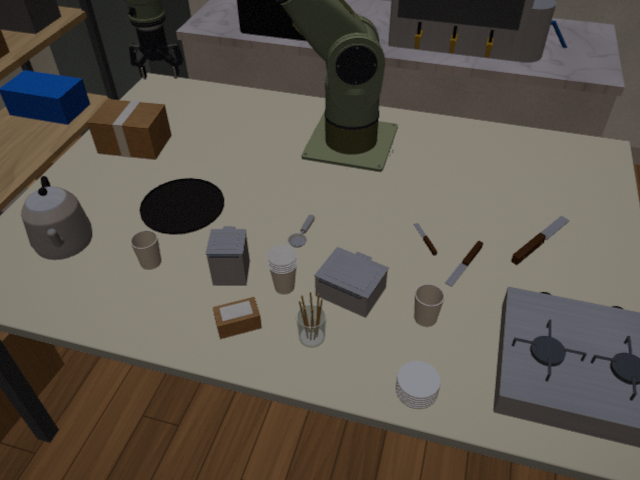

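The top view shows three knives: large at (128,322), middle at (198,270), small at (237,295). It also shows the low caddy at (290,212), the tall one at (403,202), the tray at (482,281) and the teaspoon at (352,272). I'll measure these next.

```bash
cat > h.py <<'E'
import numpy as np,cv2,pickle
from scipy.spatial.transform import Rotation as R
def cast(s,uv,z):
    uv=np.atleast_2d(np.float64(uv)); E=s["extrinsics"]; Rm,t=E[:3,:3],E[:3,3]
    d=np.c_[(uv[:,0]-s["cx"])/s["fx"],(uv[:,1]-s["cy"])/s["fy"],np.ones(len(uv))]@Rm
    c=-Rm.T@t
    return c+d*((z-c[2])/d[:,2])[:,None]
def world(s):
    v,u=np.mgrid[:480,:640]; d=s["depth"]
    p=np.stack([(u-s["cx"])/s["fx"]*d,(v-s["cy"])/s["fy"]*d,d],-1)
    E=s["extrinsics"]; return (p-E[:3,3])@E[:3,:3]
E
python3 - <<'E'
from h import *
s=pickle.load(open("pics/top.pkl","rb")); W=world(s); im=s["image"]
print("table z",np.round([np.median(W[330:380,200:280,2]),np.median(W[300:340,380:430,2])],4))
hsv=cv2.cvtColor(im,cv2.COLOR_RGB2HSV)
print("cols",[im[v,u].tolist() for u,v in((190,290),(205,255),(290,212),(225,330),(482,281),(403,202))])
# background difference from local table colour
bg=cv2.medianBlur(im,5); 
diff=np.abs(im.astype(int)-cv2.blur(im,(1,1)).astype(int))
table=(hsv[...,0]>22)&(hsv[...,0]<50)&(hsv[...,2]>95)
m=(~table).astype(np.uint8)
m[:, :]=m
n,L,st,ce=cv2.connectedComponentsWithStats(m)
for i in range(1,n):
    if 60<st[i,4]<12000 and 110<ce[i,1]<400 and 60<ce[i,0]<545:
        pts=np.argwhere(L==i)[:,::-1]; z=np.nanmax(np.where(s["depth"][L==i]>0,W[L==i][:,2],-1)); zm=np.median(W[L==i][:,2])
        rc=cv2.minAreaRect(pts.astype(np.float32)); b=cast(s,cv2.boxPoints(rc),max(0,zm))
        print(np.round(ce[i]),st[i,4],"zmax %.3f zmed %.3f"%(z,zm),"centre",np.round(b.mean(0),3)[:2],"sides",np.round([np.linalg.norm(b[0]-b[1]),np.linalg.norm(b[1]-b[2])],3))
E
```

```text
table z [0.0004 0.0005]
cols [[31, 27, 20], [58, 60, 66], [65, 67, 69], [98, 100, 92], [15, 15, 14], [64, 65, 70]]
[222. 134.] 1028 zmax 0.054 zmed 0.045 centre [0.855 0.357] sides [0.103 0.116]
[371. 156.] 1040 zmax 0.059 zmed 0.049 centre [ 0.794 -0.071] sides [0.121 0.079]
[309. 156.] 688 zmax 0.137 zmed 0.039 centre [0.796 0.103] sides [0.104 0.077]
[402. 204.] 1656 zmax 0.123 zmed 0.113 centre [ 0.645 -0.147] sides [0.125 0.115]
[221. 199.] 637 zmax 0.090 zmed 0.031 centre [0.665 0.354] sides [0.072 0.089]
[290. 212.] 2583 zmax 0.085 zmed 0.075 centre [0.626 0.158] sides [0.136 0.16 ]
[350. 200.] 622 zmax 0.123 zmed 0.115 centre [ 0.654 -0.004] sides [0.079 0.076]
[478. 199.] 735 zmax 0.091 zmed 0.039 centre [ 0.673 -0.377] sides [0.101 0.084]
[482. 282.] 6122 zmax 0.016 zmed 0.003 centre [ 0.438 -0.394] sides [0.257 0.259]
[197. 270.] 671 zmax 0.029 zmed 0.012 centre [0.465 0.417] sides [0.19  0.038]
[352. 270.] 573 zmax 0.028 zmed 0.008 centre [ 0.462 -0.016] sides [0.139 0.058]
[236. 295.] 351 zmax 0.024 zmed 0.008 centre [0.4   0.307] sides [0.025 0.136]
[128. 322.] 1182 zmax 0.037 zmed 0.017 centre [0.323 0.602] sides [0.251 0.042]
```

Measured lengths are 0.25, 0.19 and 0.136 m. The job's knife is the middle one at (198,270), about 0.18 m long. Next: refine its pose and the caddy's, plus one close crop to check.

Run:
```python
from h import *
s=pickle.load(open("pics/top.pkl","rb")); W=world(s); im=s["image"]
a=cv2.resize(im[225:315,170:260],(400,400),interpolation=cv2.INTER_CUBIC)
b=cv2.resize(im[170:250,250:330],(400,400),interpolation=cv2.INTER_CUBIC)
c=np.clip(np.hstack([a,b]).astype(int)*2,0,255).astype(np.uint8); cv2.imwrite("pics/crop1.png",c[:,:,::-1])
for nm,zr,box in(("low",(.055,.085),(170,250,250,330)),("tall",(.095,.125),(170,235,370,435))):
    v0,v1,u0,u1=box; w=W[v0:v1,u0:u1]; m=(w[...,2]>zr[0])&(w[...,2]<zr[1]); P=w[m]; print(nm,m.sum(),"z",np.percentile(P[:,2],[5,50,95]).round(4))
    rc=cv2.minAreaRect((P[:,:2]*1000).astype(np.float32)); print(rc, cv2.boxPoints(rc).round(0).tolist())
# knife: handle dark brown / blade
v0,v1,u0,u1=230,310,175,222
w=W[v0:v1,u0:u1]; z=w[...,2]; m=z>0.006; P=w[m]
for nm,mm in(("all",z>.005),("handle",z>.016)):
    P=w[mm]; rc=cv2.minAreaRect((P[:,:2]*1000).astype(np.float32)); print(nm,mm.sum(),rc)
    c=P[:,:2].mean(0);U=np.linalg.svd(P[:,:2]-c)[2][0]; print(c,U,np.degrees(np.arctan2(U[1],U[0])))
```

```text
low 2255 z [0.0708 0.0752 0.0798]
((626.2535400390625, 158.63742065429688), (144.35293579101562, 128.941650390625), 75.4510498046875) [[546.0, 105.0], [671.0, 73.0], [707.0, 212.0], [582.0, 245.0]]
tall 1177 z [0.1101 0.1149 0.1192]
((647.6392211914062, -152.70736694335938), (104.50404357910156, 90.5718002319336), 15.479641914367676) [[585.0, -123.0], [609.0, -210.0], [710.0, -182.0], [686.0, -95.0]]
all 627 ((473.9801025390625, 291.40789794921875), (220.3571014404297, 383.1918029785156), 2.7286336421966553)
[0.46848042 0.4155918 ] [-0.93261187  0.360881  ] 158.84568918106163
handle 227 ((481.1280517578125, 285.9837646484375), (154.6719207763672, 360.2269592285156), 7.4222092628479)
[0.43305722 0.42083967] [-0.13405212  0.99097428] 97.70381245155673
```

View pics/crop1.png

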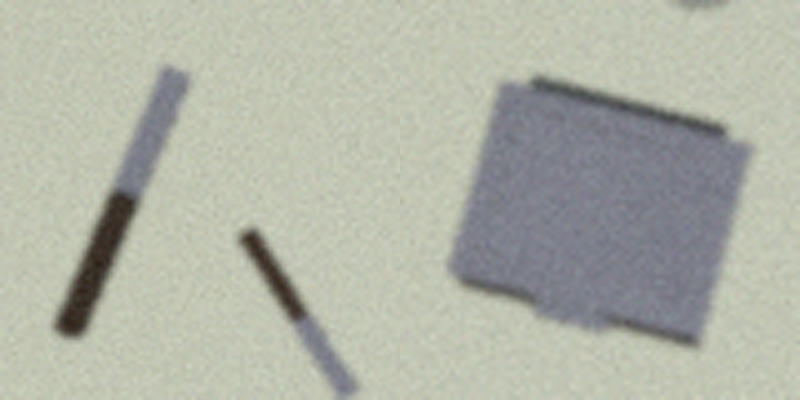

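The crop confirms the middle knife: handle end at top px (186,299), tip at (209,242). The low caddy's tab faces the robot at px (284,234).

Run:
```python
from h import *
for cam,box in(("top",(235,305,178,216)),("scene",(235,290,440,490))):
    s=pickle.load(open(f"pics/{cam}.pkl","rb")); im=s["image"].astype(int); v0,v1,u0,u1=box; c=im[v0:v1,u0:u1]
    tab=np.median(im[v0:v1,u0:u1].reshape(-1,3),0); print(cam,"table",tab)
    lum=c.sum(-1); dark=lum<0.52*tab.sum(); blade=(~dark)&((c[...,0]-c[...,2])<(tab[0]-tab[2])-7)
    for nm,m,z in(("handle",dark,.022 if cam=="top" else .016),("blade",blade,.012)):
        n,L,st,ce=cv2.connectedComponentsWithStats(m.astype(np.uint8)); i=1+st[1:,4].argmax()
        uv=np.argwhere(L==i)[:,::-1]+[u0,v0]; P=cast(s,uv,z)[:,:2]
        ctr,(w,h),ang=cv2.minAreaRect((P*1000).astype(np.float32)); mu=P.mean(0); U=np.linalg.svd(P-mu)[2][0]; U*=np.sign(U[0])
        print(nm,len(uv),"rect",np.round(ctr,1),round(w),round(h),"mean",np.round(mu*1000,1),"yaw",np.degrees(np.arctan2(U[1],U[0])).round(1),"ext",np.round(np.ptp((P-mu)@U)*1000))
s=pickle.load(open("pics/top.pkl","rb")); im=s["image"].astype(int)
c=im[170:250,250:330]; m=((c[...,0]-c[...,2])<0)&(c.sum(-1)>140)
n,L,st,ce=cv2.connectedComponentsWithStats(m.astype(np.uint8)); i=1+st[1:,4].argmax()
P=cast(s,np.argwhere(L==i)[:,::-1]+[250,170],.074)[:,:2]; mm=cv2.minAreaRect((P*1000).astype(np.float32)); print("lid",mm,P.mean(0),(cv2.boxPoints(mm)).round(0).tolist())
U=np.array([np.cos(np.radians(-14.5)),np.sin(np.radians(-14.5))]);V=np.array([-U[1],U[0]]);a=P@U;b=P@V
print("tab y",[(np.round(q,3),np.round(b[(a<q+.003)&(a>=q)].mean(),4)) for q in(a.min(),a.min()+.004)], "y range",b.min(),b.max(),"x",a.min(),a.max())
c=im[230:330,430:530]; m=c.sum(-1)<80; n,L,st,ce=cv2.connectedComponentsWithStats(m.astype(np.uint8)); i=1+st[1:,4].argmax()
P=cast(s,np.argwhere(L==i)[:,::-1]+[430,230],.006)[:,:2]; print("tray",cv2.minEnclosingCircle(P.astype(np.float32)),P.mean(0))
```

```text
top table [96. 98. 88.]
handle 203 rect [427.8 430.4] 17 94 mean [427.4 430.6] yaw -20.8 ext 94.0
blade 198 rect [511.2 402.5] 20 84 mean [511.2 401.8] yaw -21.0 ext 84.0
scene table [137. 132. 119.]
handle 192 rect [425.7 435.1] 18 100 mean [427.5 434.4] yaw -19.7 ext 100.0
blade 218 rect [509.6 401.8] 22 86 mean [510.  401.6] yaw -21.2 ext 86.0
lid ((624.6243286132812, 157.55650329589844), (144.35263061523438, 124.04442596435547), 74.87591552734375) [0.62560741 0.15681458] [[546.0, 104.0], [666.0, 72.0], [703.0, 211.0], [584.0, 243.0]]
tab y [(np.float64(0.503), np.float64(0.3093)), (np.float64(0.507), np.float64(0.3085))] y range 0.2364989636388098 0.38068590429154814 x 0.5033557152880466 0.6278467551330207
tray ((0.44107523560523987, -0.39275386929512024), 0.11793182045221329) [ 0.44030872 -0.39238571]
```

```bash
cat > go.py <<'E'
# usage: python3 go.py x y z yaw_deg [pitch_deg: raises the knife tip] ... -> row entries from the present pose (tool x = -knife x)
import sys; from h import *; from station import r
o=r.observe(); Rc=R.from_quat(o["eef_rot"]); p=np.array(o["tcp_pos"])
print("t %.2f tcp"%o["clock"],np.round(p,4),"open %.4f F"%o["opening"],np.round(o["force"],1),"grip",np.round(o["grasp_force"],1),"j",np.round(o["joints"],2))
tx=Rc.as_matrix()[:,0]; print("yaw of tool x %.2f"%np.degrees(np.arctan2(tx[1],tx[0])))
def target(yaw,pitch=0):  # knife axis yaw-180, tip raised by pitch
    k=R.from_euler("z",yaw-180,degrees=True)*R.from_euler("y",-pitch,degrees=True)
    return k*R.from_matrix(np.array([[-1,0,0],[0,1,0],[0,0,-1.]]))
for a in sys.argv[1:]:
    f=[float(v) for v in a.split(",")]
    d=Rc.inv().apply(np.array(f[:3])-p)/.5; w=(Rc.inv()*target(*f[3:])).as_rotvec()/np.pi
    print(a,"->",np.round(d,3).tolist(),np.round(w,4).tolist())
E
python3 go.py .5,-.1,.25,90
```

```text
t 0.10 tcp [ 0.1703 -0.5489  0.2038] open 0.0855 F [ 0.1  0.8 -0.2] grip 0.0 j [ 1.23  0.71 -0.03  1.48  0.02  0.95 -0.08]
yaw of tool x 17.24
.5,-.1,.25,90 -> [0.896, -0.662, -0.092] [-0.0003, -0.0002, -0.4042]
```

move_arm([
  [[0.896, -0.662, -0.092], [0, 0, -0.404], 1],
  [[0.896, -0.662, -0.092], [0, 0, -0.404], 1],
  [[0.896, -0.662, -0.092], [0, 0, -0.404], 1],
  [[0.896, -0.662, -0.092], [0, 0, -0.404], 1],
  [[0.896, -0.662, -0.092], [0, 0, -0.404], 1],
  [[0.896, -0.662, -0.092], [0, 0, -0.404], 1],
  [[0.896, -0.662, -0.092], [0, 0, -0.404], 1],
  [[0.896, -0.662, -0.092], [0, 0, -0.404], 1],
])

```text
clock: 1.1
tcp_pos: [0.4662, -0.146, 0.2454]
eef_rot: [0.707, 0.708, -0.0, -0.0]
force: [1.1, -0.9, 1.0]
opening: 0.0854
grasp_force: 0.0
```

```bash
python3 go.py .453,.422,.11,159.1
```

```text
t 1.10 tcp [ 0.4662 -0.146   0.2454] open 0.0854 F [ 1.1 -0.9  1. ] grip 0.0 j [ 0.45  0.54 -0.37  1.72  0.23  0.93 -0.01]
yaw of tool x 90.06
.453,.422,.11,159.1 -> [1.136, -0.025, 0.271] [-0.0, -0.0001, -0.3835]
```

move_arm([
  [[0.98, -0.025, 0.1], [0, 0, -0.383], 1],
  [[0.98, -0.025, 0.1], [0, 0, -0.383], 1],
  [[0.98, -0.025, 0.1], [0, 0, -0.383], 1],
  [[0.98, -0.025, 0.1], [0, 0, -0.383], 1],
  [[0.98, -0.025, 0.1], [0, 0, -0.383], 1],
  [[0.98, -0.025, 0.1], [0, 0, -0.383], 1],
  [[0.98, -0.025, 0.1], [0, 0, -0.383], 1],
  [[0.98, -0.025, 0.1], [0, 0, -0.383], 1],
])

```text
clock: 2.1
tcp_pos: [0.4529, 0.3444, 0.1948]
eef_rot: [0.182, 0.983, -0.0, -0.0]
force: [1.3, -0.4, 0.7]
opening: 0.0856
grasp_force: 0.0
```

```bash
python3 go.py .453,.422,.12,159.1
```

```text
t 2.10 tcp [0.4529 0.3444 0.1948] open 0.0856 F [ 1.3 -0.4  0.7] grip 0.0 j [-0.4   0.76 -0.62  1.51  0.49  1.03  0.06]
yaw of tool x 158.98
.453,.422,.12,159.1 -> [0.055, 0.145, 0.15] [-0.0001, -0.0002, -0.0007]
```

move_arm([
  [[0.055, 0.145, 0.15], [0, 0, 0], 1],
  [[0.055, 0.145, 0.15], [0, 0, 0], 1],
  [[0.055, 0.145, 0.15], [0, 0, 0], 1],
  [[0.055, 0.145, 0.15], [0, 0, 0], 1],
])

```text
clock: 2.6
tcp_pos: [0.454, 0.4194, 0.1207]
eef_rot: [0.183, 0.983, -0.0, 0.0]
force: [0.1, -0.6, 0.8]
opening: 0.0855
grasp_force: 0.0
```

```bash
python3 go.py .453,.422,.005,159.1
python3 - <<'E'
from h import *; from station import r
o=r.observe(); s=r.snapshot("wrist"); s["o"]=o; pickle.dump(s,open("pics/w1.pkl","wb"))
cv2.imwrite("pics/w1.png",np.clip(s["image"][:,:,::-1].astype(int)*2,0,255)); print(s["fx"],s["cx"],s["cy"],np.round(s["T_tool_cam"],3).tolist())
E
```

```text
t 2.60 tcp [0.454  0.4194 0.1207] open 0.0855 F [ 0.1 -0.6  0.8] grip 0.0 j [-0.54  0.92 -0.57  1.41  0.55  0.97 -0.04]
yaw of tool x 158.87
.453,.422,.005,159.1 -> [0.004, 0.004, 0.231] [-0.0, 0.0001, -0.0013]
371.64829954431775 317.3341521122089 239.23812247454313 [[-0.0, -0.955, -0.295, 0.075], [1.0, -0.001, 0.0, 0.0], [-0.001, -0.295, 0.955, -0.169], [0.0, 0.0, 0.0, 1.0]][ WARN:0@0.880] global loadsave.cpp:1063 imwrite_ Unsupported depth image for selected encoder is fallbacked to CV_8U.
```

View pics/w1.png

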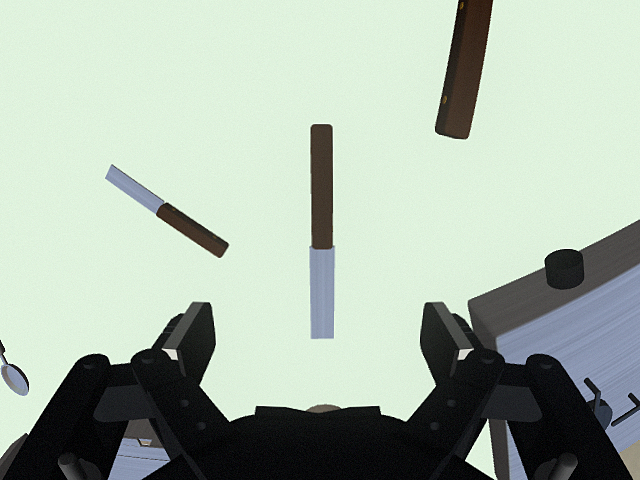

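The wrist view shows the knife along column 322: handle end at row 125, blade start at row 247, tip at row 338. The small knife is at (165,210).

Run:
```python
from h import *
s=pickle.load(open("pics/w1.pkl","rb")); o=s["o"]; Rt=R.from_quat(o["eef_rot"]).as_matrix(); T=s["T_tool_cam"]
def wc(u,v,z):
    x,y=u-s["cx"],v-s["cy"]; r=np.hypot(x,y); th=r/s["fx"]; d=np.array([x/r*np.sin(th),y/r*np.sin(th),np.cos(th)])
    c=Rt@T[:3,3]+o["tcp_pos"]; d=Rt@T[:3,:3]@d; return c+d*(z-c[2])/d[2]
a=wc(321.5,125,.02);b=wc(322,247,.022);bb=wc(322,247,.012);t=wc(322,338.5,.012)
for p in(a,b,bb,t): print(p.round(4))
print("handle",np.linalg.norm(a-b),"blade",np.linalg.norm(t-bb),"yaw",np.degrees(np.arctan2(*(t-a)[1::-1])),"origin est",(a+t)[:2]/2)
```

```text
[0.3833 0.4506 0.02  ]
[0.4684 0.4183 0.022 ]
[0.4716 0.4172 0.012 ]
[0.5506 0.387  0.012 ]
handle 0.09103523114241124 blade 0.0845965145196433 yaw -20.801823672439465 origin est [0.46697922 0.41881089]
```

```bash
python3 go.py .453,.424,.03,159.2 .453,.424,.005,159.2
```

```text
t 2.65 tcp [0.4544 0.4192 0.1212] open 0.0853 F [-0.2 -0.7  1.1] grip 0.0 j [-0.54  0.92 -0.57  1.41  0.55  0.98 -0.04]
yaw of tool x 158.84
.453,.424,.03,159.2 -> [0.006, 0.008, 0.182] [0.0001, 0.0002, -0.002]
.453,.424,.005,159.2 -> [0.006, 0.008, 0.232] [0.0001, 0.0002, -0.002]
```

move_arm([
  [[0.006, 0.008, 0.1], [0, 0, -0.002], 1],
  [[0.006, 0.008, 0.2], [0, 0, -0.002], 1],
  [[0.006, 0.008, 0.222], [0, 0, -0.002], 1],
  [[0.006, 0.008, 0.222], [0, 0, -0.002], 1],
  [[0.006, 0.008, 0.222], [0, 0, -0.002], 1],
])

```text
clock: 3.28
tcp_pos: [0.4533, 0.4253, 0.0115]
eef_rot: [0.18, 0.984, 0.001, 0.001]
force: [-0.2, 0.6, 0.3]
opening: 0.0855
grasp_force: 0.0
```

```bash
python3 go.py .453,.424,.005,159.2
```

```text
t 3.27 tcp [0.4533 0.4253 0.0115] open 0.0855 F [-0.2  0.6  0.3] grip 0.0 j [-0.58  1.07 -0.5   1.46  0.64  0.77 -0.12]
yaw of tool x 159.22
.453,.424,.005,159.2 -> [-0.0, -0.003, 0.013] [0.0008, 0.0003, 0.0001]
```

move_arm([
  [[0, -0.002, 0.013], [0, 0, 0], 1],
  [[0, -0.002, 0.013], [0, 0, 0], 1],
  [[0, -0.002, 0.013], [0, 0, 0], -1],
  [[0, -0.002, 0.013], [0, 0, 0], -1],
  [[0, -0.002, 0.013], [0, 0, 0], -1],
  [[0, -0.002, 0.013], [0, 0, 0], -1],
  [[0, -0.002, 0.013], [0, 0, 0], -1],
  [[0, -0.002, 0.013], [0, 0, 0], -1],
], newtons=90)

```text
clock: 4.28
tcp_pos: [0.4521, 0.4238, 0.0029]
eef_rot: [0.18, 0.984, 0.0, -0.0]
force: [0.5, 0.6, 0.0]
opening: -0.0001
grasp_force: 0.0
```

```bash
python3 go.py .453,.424,.15,159.2
```

```text
t 4.28 tcp [0.4521 0.4238 0.0029] open -0.0001 F [0.5 0.6 0. ] grip 0.0 j [-0.58  1.08 -0.49  1.47  0.65  0.76 -0.12]
yaw of tool x 159.25
.453,.424,.15,159.2 -> [-0.002, 0.001, -0.294] [0.0, -0.0, 0.0003]
```

Run:
```python
from h import *; from station import r
o=r.observe(); s=r.snapshot("wrist"); s["o"]=o; pickle.dump(s,open("pics/w2.pkl","wb"))
cv2.imwrite("pics/w2.png",np.clip(s["image"][:,:,::-1].astype(int)*2,0,255).astype(np.uint8))
```

```text
(no output)
```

View pics/w2.png

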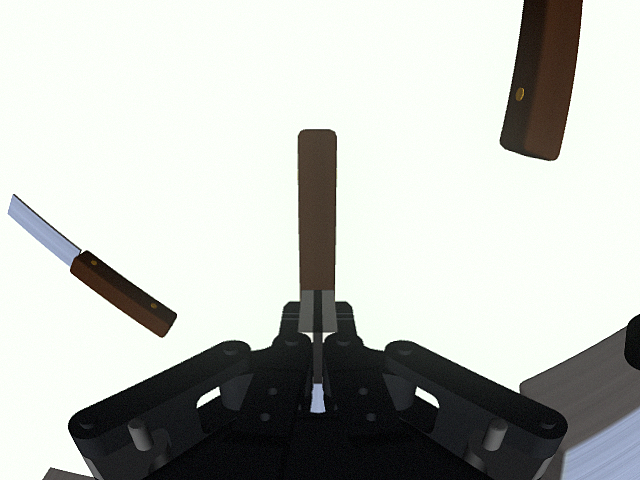

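The wrist view shows the handle along column 318 (rows 130–292) and the shut fingers just beyond it at rows 300+, so the grasp missed. I'll use depth to see what lies where.

```bash
cat >> h.py <<'E'
def wpt(s,u,v,z=None,tool=False):
    o=s["o"]; Rt=R.from_quat(o["eef_rot"]).as_matrix(); T=s["T_tool_cam"]
    x,y=u-s["cx"],v-s["cy"]; r=max(np.hypot(x,y),1e-6); th=r/s["fx"]; d=np.array([x/r*np.sin(th),y/r*np.sin(th),np.cos(th)])
    c=Rt@T[:3,3]+o["tcp_pos"]; dw=Rt@T[:3,:3]@d
    if z is None:
        D=float(s["depth"][int(v),int(u)]); q=T[:3,:3]@(d/d[2]*D)+T[:3,3]; return q if tool else Rt@q+o["tcp_pos"]
    return c+dw*(z-c[2])/dw[2]
E
python3 - <<'E'
from h import *
for n in("w1","w2"):
    s=pickle.load(open(f"pics/{n}.pkl","rb")); print(n,np.round(s["o"]["tcp_pos"],4))
    L=[(321,140),(321,240),(321,260),(321,330),(200,340),(205,315),(195,360),(430,320),(250,100)] if n=="w1" else [(318,135),(318,280),(318,288),(308,297),(308,312),(328,325),(292,312),(345,312),(292,330),(318,300),(318,398),(200,100)]
    for p in L: print(p,"world",wpt(s,*p).round(4),"tool",wpt(s,*p,tool=True).round(4),s["image"][p[1],p[0]])
E
```

```text
w1 [0.454  0.4194 0.1207]
(321, 140) world [0.3933 0.4463 0.0221] tool [0.0664 0.0032 0.0986] [34 31 25]
(321, 240) world [0.4631 0.4195 0.0214] tool [-0.0084  0.0033  0.0993] [37 30 25]
(321, 260) world [0.4814 0.4126 0.0123] tool [-0.0279  0.0035  0.1084] [69 75 86]
(321, 330) world [0.5421 0.3894 0.012 ] tool [-0.0929  0.0037  0.1088] [72 79 89]
(200, 340) world [0.4371 0.3801 0.1776] tool [ 0.0016 -0.0428 -0.0569] [14 15 14]
(205, 315) world [0.4315 0.383  0.1696] tool [ 0.0079 -0.0422 -0.0489] [17 16 18]
(195, 360) world [0.4393 0.38   0.1876] tool [-0.0005 -0.0421 -0.0668] [ 8 12 10]
(430, 320) world [0.4638 0.462  0.1705] tool [ 0.0062  0.0432 -0.0498] [19 23 19]
(250, 100) world [ 0.3438  0.4066 -0.0021] tool [ 0.0983 -0.0517  0.1228] [111 120 110]
w2 [0.4521 0.4238 0.0029]
(318, 135) world [0.3848 0.4501 0.0215] tool [ 0.0722  0.0008 -0.0186] [37 31 25]
(318, 280) world [0.4432 0.428  0.0214] tool [ 0.0098  0.0008 -0.0185] [34 28 22]
(318, 288) world [0.4465 0.4267 0.0222] tool [ 0.0062  0.0008 -0.0193] [37 29 24]
(308, 297) world [0.4415 0.4243 0.039 ] tool [ 0.01   -0.0032 -0.0362] [44 45 44]
(308, 312) world [0.4408 0.425  0.0533] tool [ 0.0109 -0.0029 -0.0504] [42 45 40]
(328, 325) world [0.4437 0.4314 0.0619] tool [ 0.0105  0.0041 -0.059 ] [42 42 42]
(292, 312) world [0.4422 0.4177 0.0461] tool [ 0.007  -0.0093 -0.0432] [20 21 21]
(345, 312) world [0.4495 0.4366 0.046 ] tool [ 0.0069  0.0111 -0.0431] [17 20 17]
(292, 330) world [0.4429 0.4182 0.0588] tool [ 0.0066 -0.0085 -0.0559] [16 16 16]
(318, 300) world [0.4427 0.4282 0.0423] tool [ 0.0103  0.0007 -0.0394] [20 22 21]
(318, 398) world [0.5153 0.4007 0.0119] tool [-0.0673  0.0008 -0.009 ] [78 84 99]
(200, 100) world [3.484e-01 4.049e-01 1.000e-04] tool [ 0.0902 -0.0544  0.0028] [127 139 126]
```

Run:
```python
from h import *
s=pickle.load(open("pics/w2.pkl","rb"))
for u in(304,308,312,324,328,332): print(u,[(v,wpt(s,u,v,tool=True).round(3)[[0,2]].tolist()) for v in range(286,300,2)])
# everything near the tool within |x|<25,|y|<25: lowest tool z among non-handle
P=np.array([wpt(s,u,v,tool=True) for v in range(285,420,1) for u in range(270,370,2) if s["depth"][v,u]>0])
m=(np.abs(P[:,0])<.03)&(P[:,2]<-.022); print(np.sort(P[m][:,2])[-15:].round(4), P[m][:,0].min(),P[m][:,0].max())
s=pickle.load(open("pics/w1.pkl","rb"))
P=np.array([wpt(s,u,v,tool=True) for v in range(285,420,1) for u in range(150,490,2) if s["depth"][v,u]>0]); m=P[:,2]<.05; print("open",np.sort(P[m][:,2])[-10:].round(4))
```

```text
304 [(286, [0.007, -0.019]), (288, [0.006, -0.018]), (290, [0.011, -0.031]), (292, [0.011, -0.033]), (294, [0.011, -0.035]), (296, [0.011, -0.037]), (298, [0.011, -0.039])]
308 [(286, [0.007, -0.018]), (288, [0.006, -0.019]), (290, [0.011, -0.031]), (292, [0.01, -0.032]), (294, [0.011, -0.035]), (296, [0.011, -0.037]), (298, [0.011, -0.04])]
312 [(286, [0.007, -0.018]), (288, [0.006, -0.019]), (290, [0.01, -0.03]), (292, [0.011, -0.033]), (294, [0.011, -0.035]), (296, [0.01, -0.036]), (298, [0.011, -0.038])]
324 [(286, [0.007, -0.019]), (288, [0.006, -0.019]), (290, [0.011, -0.031]), (292, [0.011, -0.034]), (294, [0.011, -0.035]), (296, [0.011, -0.037]), (298, [0.011, -0.038])]
328 [(286, [0.007, -0.018]), (288, [0.006, -0.019]), (290, [0.011, -0.031]), (292, [0.01, -0.032]), (294, [0.011, -0.035]), (296, [0.011, -0.036]), (298, [0.011, -0.039])]
332 [(286, [0.006, -0.018]), (288, [0.005, -0.017]), (290, [0.011, -0.031]), (292, [0.011, -0.034]), (294, [0.011, -0.036]), (296, [0.011, -0.037]), (298, [0.011, -0.039])]
[-0.0314 -0.0313 -0.0312 -0.0312 -0.0312 -0.0312 -0.0311 -0.031  -0.031
 -0.0309 -0.0307 -0.0304 -0.0301 -0.0301 -0.03  ] -0.012048421130366485 0.018119363230236954
open [-0.0401 -0.04   -0.0399 -0.0399 -0.0399 -0.0399 -0.0398 -0.0397 -0.0396
 -0.0395]
```

Depth shows the real fingertips end 30 mm behind the reported TCP (tool z = −0.030), so the fingers shut above the handle. I'll correct for that offset, open, and go down in steps.

```bash
python3 - <<'E'
s=open("go.py").read()
s=s.replace('p=np.array(o["tcp_pos"])','p=np.array(o["tcp_pos"]); OFF=np.array([0,0,.030]); tip=p-Rc.apply(OFF)')
s=s.replace('print("t %.2f tcp"%o["clock"],np.round(p,4)','print("t %.2f true tip"%o["clock"],np.round(tip,4)')
s=s.replace('np.array(f[:3])-p)','np.array(f[:3])+target(*f[3:]).apply(OFF)-p)')
open("go.py","w").write(s)
E
python3 go.py .453,.424,.005,159.2
```

```text
t 4.33 true tip [0.4521 0.4239 0.0329] open 0.0001 F [-0.2  0.5  0.2] grip 0.0 j [-0.58  1.08 -0.49  1.47  0.65  0.76 -0.12]
yaw of tool x 159.25
.453,.424,.005,159.2 -> [-0.002, 0.001, 0.056] [0.0, -0.0, 0.0003]
```

move_arm([
  [[0, 0, 0], [0, 0, 0], 1],
  [[0, 0, 0], [0, 0, 0], 1],
  [[0, 0, 0], [0, 0, 0], 1],
  [[0, 0, 0], [0, 0, 0], 1],
  [[0, 0, 0.02], [0, 0, 0], 1],
  [[0, 0, 0.04], [0, 0, 0], 1],
  [[-0.002, 0, 0.054], [0, 0, 0], 1],
  [[-0.002, 0, 0.054], [0, 0, 0], 1],
])

```text
clock: 5.32
tcp_pos: [0.4528, 0.4232, -0.0248]
eef_rot: [0.18, 0.984, -0.0, -0.0]
force: [0.1, -0.6, 0.4]
opening: 0.0855
grasp_force: 0.0
```

move_arm([
  [[0, 0, 0], [0, 0, 0], -1],
  [[0, 0, 0], [0, 0, 0], -1],
  [[0, 0, 0], [0, 0, 0], -1],
  [[0, 0, 0], [0, 0, 0], -1],
  [[0, 0, 0], [0, 0, 0], -1],
], newtons=90)

```text
clock: 5.95
tcp_pos: [0.4531, 0.4236, -0.0237]
eef_rot: [0.18, 0.984, 0.0, 0.0]
force: [0.0, -0.9, 6.7]
opening: 0.0141
grasp_force: 88.6
```

```bash
python3 go.py .453,.424,.085,159.2 .445,.30,.2,165
```

```text
t 5.95 true tip [0.453  0.4236 0.0063] open 0.0141 F [ 0.  -0.9  6.7] grip 88.6 j [-0.59  1.12 -0.47  1.47  0.67  0.72 -0.14]
yaw of tool x 159.25
.453,.424,.085,159.2 -> [0.0, 0.001, -0.157] [0.0001, 0.0, 0.0003]
.445,.30,.2,165 -> [-0.073, -0.237, -0.387] [0.0001, 0.0001, -0.0319]
```

move_arm([
  [[0, 0, -0.05], [0, 0, 0], -1],
  [[0, 0, -0.1], [0, 0, 0], -1],
  [[0, 0, -0.18], [0, 0, 0], -1],
  [[0, 0, -0.24], [0, 0, 0], -1],
  [[0, 0, -0.24], [0, 0, 0], -1],
], newtons=110)

```text
clock: 6.58
tcp_pos: [0.4536, 0.4241, 0.0979]
eef_rot: [0.18, 0.984, 0.001, 0.001]
force: [1.1, 0.4, -1.8]
opening: 0.0133
grasp_force: 107.6
```

```bash
python3 go.py .4256,.211,.12,165
```

```text
t 6.58 true tip [0.4535 0.4241 0.1279] open 0.0133 F [ 1.1  0.4 -1.8] grip 107.6 j [-0.55  0.95 -0.56  1.42  0.57  0.93 -0.05]
yaw of tool x 159.24
.4256,.211,.12,165 -> [-0.099, -0.419, 0.015] [0.0009, 0.0004, -0.032]
```

move_arm([
  [[-0.099, -0.419, 0.015], [0.0005, 0, -0.032], -1],
  [[-0.099, -0.419, 0.015], [0.0005, 0, -0.032], -1],
  [[-0.099, -0.419, 0.015], [0.0005, 0, -0.032], -1],
  [[-0.099, -0.419, 0.015], [0.0005, 0, -0.032], -1],
  [[-0.099, -0.419, 0.015], [0.0005, 0, -0.032], -1],
  [[-0.099, -0.419, 0.015], [0.0005, 0, -0.032], -1],
])

```text
clock: 7.32
tcp_pos: [0.425, 0.2108, 0.0881]
eef_rot: [0.13, 0.991, -0.0, -0.0]
force: [-0.4, 0.2, -1.0]
opening: 0.0136
grasp_force: 107.9
```

```bash
python3 go.py .4256,.211,.061,165
python3 - <<'E'
from h import *; from station import r
o=r.observe()
for n in("wrist","scene","top"):
    s=r.snapshot(n); s["o"]=o; pickle.dump(s,open(f"pics/{n}3.pkl","wb"))
    im=s["image"]
    if n=="scene": im=cv2.resize(im[170:340,260:460],(640,544),interpolation=cv2.INTER_CUBIC); 
    if n!="top": cv2.imwrite(f"pics/{n}3.png",np.clip(im[:,:,::-1].astype(int)*2,0,255).astype(np.uint8))
E
```

```text
t 7.33 true tip [0.425  0.2108 0.1181] open 0.0136 F [-0.4  0.2 -1. ] grip 107.9 j [-0.23  0.8  -0.53  1.97  0.73  0.58  0.04]
yaw of tool x 165.04
.4256,.211,.061,165 -> [-0.001, 0.001, 0.114] [-0.0003, -0.0002, 0.0002]
```

View pics/scene3.png

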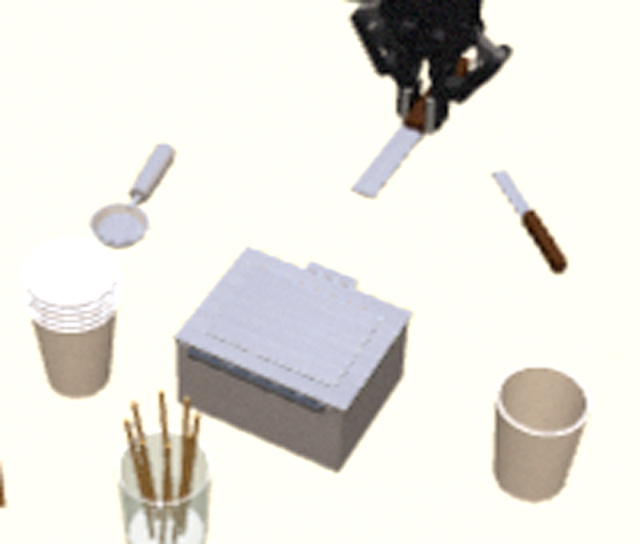

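View pics/wrist3.png

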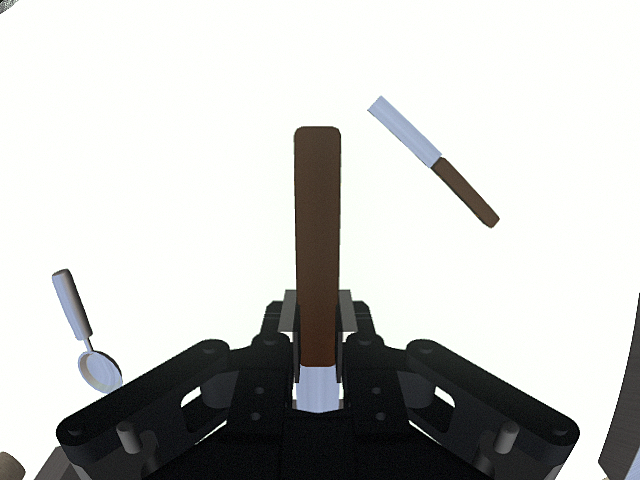

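The scene crop shows the knife held level with its tip at scene px (374,230), and the lid's tab at px (363,257). The wrist view shows the handle firmly between the pads. Next: blade height, slope and tab position.

Run:
```python
from h import *
s=pickle.load(open("pics/scene3.pkl","rb")); W=world(s); o=s["o"]
U=np.array([np.cos(np.radians(-15)),np.sin(np.radians(-15))]);V=np.array([-U[1],U[0]])
t=np.array(o["tcp_pos"])[:2]
w=W[195:240,360:400]; m=(w[...,2]>.08)&(w[...,2]<.16); P=w[m]; a=(P[:,:2]-t)@U; b=(P[:,:2]-t)@V
k=(a>.03)&(a<.13)&(np.abs(b)<.02)
for lo in np.arange(.03,.12,.01):
    q=k&(a>=lo)&(a<lo+.01)
    if q.sum(): print("along %.2f n %d z %.4f lat %.4f"%(lo,q.sum(),np.median(P[q,2]),np.median(b[q])))
print("tip along",np.sort(a[k])[-5:].round(4))
c=np.abs(np.array([[357,253],[372,257]])) 
for uv in((363.4,257.5),(355.5,254.5),(372,259)): 
    p=cast(s,uv,.072)[0]; print("tab px",uv,p.round(4),"along",((p[:2]-t)@U).round(4),"lat",((p[:2]-t)@V).round(4))
z=pickle.load(open("pics/wrist3.pkl","rb"))
for p in((318,140),(318,280),(318,355),(318,375),(318,400)): print("wrist",wpt(z,*p).round(4),wpt(z,*p,tool=True).round(4))
# lid plane mask in scene
w=W[240:310,310:395]; m=(w[...,2]>.066)&(w[...,2]<.082); P=w[m]; a=(P[:,:2]-t)@U; b=(P[:,:2]-t)@V
print("lid n",m.sum(),"z",np.median(P[:,2]),"a",np.percentile(a,[.3,1,99,99.7]).round(4),"b",np.percentile(b,[.5,99.5]).round(4),"tab b",np.median(b[a<a.min()+.008]).round(4))
```

```text
along 0.03 n 20 z 0.1244 lat 0.0039
along 0.04 n 23 z 0.1246 lat 0.0034
along 0.05 n 24 z 0.1232 lat -0.0002
along 0.06 n 21 z 0.1245 lat 0.0024
along 0.07 n 28 z 0.1239 lat 0.0015
along 0.08 n 20 z 0.1242 lat 0.0017
along 0.09 n 26 z 0.1231 lat 0.0034
along 0.10 n 8 z 0.1249 lat 0.0030
tip along [0.1011 0.1018 0.1021 0.1049 0.105 ]
tab px (363.4, 257.5) [0.5725 0.175  0.072 ] along 0.1518 lat 0.0036
tab px (355.5, 254.5) [0.5677 0.1539 0.072 ] along 0.1525 lat -0.0181
tab px (372, 259) [0.5719 0.1965 0.072 ] along 0.1456 lat 0.0242
wrist [0.3566 0.2298 0.1329] [ 0.071   0.0007 -0.0447]
wrist [0.4048 0.2169 0.1328] [ 0.0211  0.0007 -0.0447]
wrist [0.4368 0.2084 0.133 ] [-0.012   0.0007 -0.0449]
wrist [0.4545 0.2037 0.1228] [-0.0303  0.0007 -0.0347]
wrist [0.4679 0.2001 0.1245] [-0.0442  0.0007 -0.0365]
lid n 2339 z 0.0745290742788619 a [0.1436 0.146  0.3445 0.3486] b [-0.0693  0.0738] tab b -0.0007
```

move_arm([
  [[0, 0, 0.06], [0, 0, 0], -1],
  [[0, 0, 0.114], [0, 0, 0], -1],
  [[0, 0, 0.114], [0, 0, 0], -1],
  [[0, 0, 0.114], [0, 0, 0], -1],
])

```text
clock: 7.98
tcp_pos: [0.4252, 0.2104, 0.0321]
eef_rot: [0.13, 0.991, -0.001, 0.0]
force: [0.2, 0.2, -0.2]
opening: 0.0134
grasp_force: 107.8
```

```bash
python3 go.py .4250,.211,.0608,165
```

```text
t 7.97 true tip [0.4252 0.2105 0.0621] open 0.0134 F [ 0.2  0.2 -0.2] grip 107.8 j [-0.3   0.89 -0.41  2.    0.85  0.42 -0.07]
yaw of tool x 165.04
.4250,.211,.0608,165 -> [0.001, 0.001, 0.003] [-0.0003, 0.0001, 0.0002]
```

move_arm([
  [[-0.03, 0, 0.003], [0, 0, 0], -1],
  [[-0.06, 0, 0.003], [0, 0, 0], -1],
  [[-0.085, 0, 0.003], [0, 0, 0], -1],
  [[-0.11, 0, 0.003], [0, 0, 0], -1],
  [[-0.134, 0, 0.003], [0, 0, 0], -1],
  [[-0.134, 0, 0.003], [0, 0, 0], -1],
])

```text
clock: 8.72
tcp_pos: [0.4903, 0.1923, 0.0298]
eef_rot: [0.131, 0.991, -0.001, -0.0]
force: [-1.3, -0.0, -1.0]
opening: 0.0134
grasp_force: 107.8
```

```bash
python3 - <<'E'
from h import *; from station import r
o=r.observe(); print(np.round(o["tcp_pos"],4),o["eef_rot"],o["force"])
s=r.snapshot("scene"); s["o"]=o; pickle.dump(s,open("pics/s4.pkl","wb")); W=world(s)
U=np.array([np.cos(np.radians(-15)),np.sin(np.radians(-15))]);V=np.array([-U[1],U[0]])
h=np.array([.425,.2108])+.2676*U+.002*V; print("hinge xy",h)
w=W[225:310,310:395]; m=(w[...,2]>.055)&(w[...,2]<.12); P=w[m]; a=(P[:,:2]-h)@U; b=(P[:,:2]-h)@V
k=(np.abs(b)<.012)
for lo in np.arange(-.16,0.01,.01):
    q=k&(a>=lo)&(a<lo+.01)
    if q.sum(): print("%.2f n%d z %.4f"%(lo,q.sum(),np.median(P[q,2])),end="; ")
E
python3 - <<'E'
# arc plan: knife tip-top point from rho 95 at angle theta; shift relative to present in (back along tool x, up -> -tool z)
import numpy as np
rho=.095; 
for th in (.05,.1,.2,.3,.5,.7,.9,1.1,1.3,1.5,1.6,1.7,1.8): print(th,"x %.3f z %.3f"%(-(rho-rho*np.cos(th))/.5,-(rho*np.sin(th)+.003)/.5))
E
```

```text
[0.4903 0.1923 0.0298] [ 1.30912673e-01  9.91393685e-01 -6.51424038e-04 -9.55048507e-05] [-1.2775279  -0.03868852 -0.99109606]
hinge xy [0.68399939 0.14347188]
-0.16 n20 z 0.0651; -0.15 n25 z 0.0659; -0.14 n15 z 0.0670; -0.13 n17 z 0.0732; -0.12 n31 z 0.0737; -0.11 n21 z 0.0743; -0.10 n30 z 0.0760; -0.09 n26 z 0.0757; -0.08 n33 z 0.0753; -0.07 n29 z 0.0759; -0.06 n28 z 0.0757; -0.05 n32 z 0.0759; -0.04 n28 z 0.0755; -0.03 n34 z 0.0760; -0.02 n38 z 0.0741; -0.01 n43 z 0.0721; 0.00 n20 z 0.0712; 0.05 x -0.000 z -0.015
0.1 x -0.001 z -0.025
0.2 x -0.004 z -0.044
0.3 x -0.008 z -0.062
0.5 x -0.023 z -0.097
0.7 x -0.045 z -0.128
0.9 x -0.072 z -0.155
1.1 x -0.104 z -0.175
1.3 x -0.139 z -0.189
1.5 x -0.177 z -0.196
1.6 x -0.196 z -0.196
1.7 x -0.214 z -0.194
1.8 x -0.233 z -0.191
```

The blade is in the slot below the tab (blade z 0.066, lid top 0.075) with no contact load. Now I'll lift.

move_arm([
  [[0, 0, -0.008], [0, 0, 0], -1],
  [[0, 0, -0.016], [0, 0, 0], -1],
  [[-0.001, 0, -0.025], [0, 0, 0], -1],
  [[-0.002, 0, -0.035], [0, 0, 0], -1],
  [[-0.004, 0, -0.044], [0, 0, 0], -1],
  [[-0.006, 0, -0.053], [0, 0, 0], -1],
  [[-0.008, 0, -0.062], [0, 0, 0], -1],
  [[-0.008, 0, -0.062], [0, 0, 0], -1],
])

```text
clock: 9.78
tcp_pos: [0.494, 0.1916, 0.0612]
eef_rot: [0.131, 0.991, -0.001, 0.0]
force: [1.1, -0.2, -1.4]
opening: 0.0134
grasp_force: 107.7
```

```bash
cat > lid.py <<'E'
from h import *; from station import r
o=r.observe(); print("tcp",np.round(o["tcp_pos"],4),"F",np.round(o["force"],1),"grip",round(float(o["grasp_force"]),1))
s=r.snapshot("scene"); W=world(s); U=np.array([np.cos(np.radians(-15)),np.sin(np.radians(-15))]);V=np.array([-U[1],U[0]]); h=np.array([.684,.1435])
a=(W[...,:2]-h)@U; b=(W[...,:2]-h)@V; z=W[...,2]; t=np.array(o["tcp_pos"])
m=(np.abs(b)<.066)&(np.abs(b)>.025)&(a>-.13)&(a<.06)&(z>.08)&(z<.21); ang=np.arctan2(z[m]-.07,-a[m]); print("lid n",m.sum(),"angle",np.percentile(ang,[10,50,90]).round(3))
l=(t[:2]-h)@U; k=(np.abs(b)<.009)&(a>l+.025)&(a<l+.085)&(np.abs(z-t[2]-.036)<.02)
if k.sum()>20: f=np.polyfit(a[k]-l,z[k]-t[2],1); print("blade n",k.sum(),"slope %.3f, z at tip rel %.4f"%(f[0],np.polyval(f,.105)), "tip rel hinge: a %.4f z(top) %.4f"%(l+.105,t[2]+np.polyval(f,.105)-.07))
E
python3 lid.py
```

```text
tcp [0.494  0.1916 0.0612] F [ 1.1 -0.2 -1.4] grip 107.7
lid n 1150 angle [0.296 0.347 0.455]
blade n 108 slope 0.197, z at tip rel 0.0482 tip rel hinge: a -0.0910 z(top) 0.0394
```

The lid is at about 0.31 rad. I'll continue along the arc.

move_arm([
  [[-0.009, 0, -0.022], [0, 0, 0], -1],
  [[-0.019, 0, -0.042], [0, 0, 0], -1],
  [[-0.032, 0, -0.06], [0, 0, 0], -1],
  [[-0.047, 0, -0.078], [0, 0, 0], -1],
  [[-0.064, 0, -0.093], [0, 0, 0], -1],
  [[-0.079, 0, -0.104], [0, 0, 0], -1],
  [[-0.096, 0, -0.113], [0, 0, 0], -1],
  [[-0.113, 0, -0.121], [0, 0, 0], -1],
])

```text
clock: 10.82
tcp_pos: [0.5488, 0.177, 0.1216]
eef_rot: [0.13, 0.991, -0.001, -0.0]
force: [-1.4, 0.9, -0.4]
opening: 0.0134
grasp_force: 107.7
```

```bash
python3 lid.py; python3 go.py
```

```text
tcp [0.5488 0.177  0.1216] F [-1.4  0.9 -0.4] grip 107.7
lid n 1379 angle [1.158 1.219 1.288]
blade n 95 slope -0.005, z at tip rel 0.0352 tip rel hinge: a -0.0342 z(top) 0.0868
t 10.88 true tip [0.5498 0.1766 0.1519] open 0.0135 F [ 1.  -0.2  0.1] grip 107.7 j [-0.05  0.88 -0.65  1.57  0.63  0.92  0.39]
yaw of tool x 164.96
```

move_arm([
  [[-0.018, 0, -0.006], [0, 0, 0], -1],
  [[-0.037, 0, -0.01], [0, 0, 0], -1],
  [[-0.055, 0, -0.012], [0, 0, 0], -1],
  [[-0.074, 0, -0.012], [0, 0, 0], -1],
  [[-0.084, 0, -0.012], [0, 0, 0], -1],
  [[-0.093, 0, -0.011], [0, 0, 0], -1],
  [[-0.1, 0, -0.01], [0, 0, 0], -1],
  [[-0.1, 0, -0.01], [0, 0, 0], -1],
])

```text
clock: 11.88
tcp_pos: [0.5968, 0.1641, 0.1263]
eef_rot: [0.13, 0.991, -0.001, -0.0]
force: [-0.1, 0.3, -1.1]
opening: 0.0135
grasp_force: 107.8
```

```bash
python3 lid.py
```

```text
tcp [0.5968 0.1641 0.1263] F [-0.1  0.3 -1.1] grip 107.8
lid n 827 angle [1.693 1.765 1.81 ]
blade n 147 slope -0.015, z at tip rel 0.0348 tip rel hinge: a 0.0154 z(top) 0.0911
```

The lid stands at about 1.72 rad. I'll back out straight, lift, and carry the knife to the tray.

move_arm([
  [[0.06, 0, 0], [0, 0, 0], -1],
  [[0.16, 0, 0], [0, 0, 0], -1],
  [[0.26, 0, -0.02], [0, 0, 0], -1],
  [[0.28, 0, -0.1], [0, 0, 0], -1],
  [[0.28, 0, -0.16], [0, 0, 0], -1],
  [[0.28, 0, -0.16], [0, 0, 0], -1],
])

```text
clock: 12.68
tcp_pos: [0.4619, 0.2009, 0.2082]
eef_rot: [0.13, 0.991, 0.0, 0.001]
force: [0.6, 0.0, -1.3]
opening: 0.0136
grasp_force: 107.9
```

```bash
python3 lid.py; python3 go.py .47,-.15,.24,130
```

```text
tcp [0.4619 0.2009 0.2082] F [ 0.6  0.  -1.3] grip 107.9
lid n 769 angle [1.735 1.767 1.81 ]
blade n 129 slope 0.014, z at tip rel 0.0363 tip rel hinge: a -0.1244 z(top) 0.1744
t 12.72 true tip [0.4616 0.2005 0.2369] open 0.0137 F [-0.3  0.1 -1.5] grip 107.9 j [-0.08  0.67 -0.72  1.73  0.53  0.95  0.3 ]
yaw of tool x 165.00
.47,-.15,.24,130 -> [-0.198, -0.673, -0.005] [-0.0001, 0.0005, 0.1944]
```

move_arm([
  [[-0.198, -0.673, -0.005], [0, 0, 0.194], -1],
  [[-0.198, -0.673, -0.005], [0, 0, 0.194], -1],
  [[-0.198, -0.673, -0.005], [0, 0, 0.194], -1],
  [[-0.198, -0.673, -0.005], [0, 0, 0.194], -1],
  [[-0.198, -0.673, -0.005], [0, 0, 0.194], -1],
  [[-0.198, -0.673, -0.005], [0, 0, 0.194], -1],
  [[-0.198, -0.673, -0.005], [0, 0, 0.194], -1],
])

```text
clock: 13.6
tcp_pos: [0.4692, -0.1528, 0.2082]
eef_rot: [0.424, 0.906, -0.001, -0.001]
force: [-0.6, 1.6, -2.2]
opening: 0.0139
grasp_force: 108.0
```

```bash
python3 go.py .435,-.379,.1,110
```

```text
t 13.60 true tip [ 0.4692 -0.1528  0.2382] open 0.0139 F [-0.6  1.6 -2.2] grip 108.0 j [ 0.59  0.63 -0.6   1.76  0.44  0.9   0.49]
yaw of tool x 129.84
.435,-.379,.1,110 -> [-0.304, -0.341, 0.277] [-0.0009, 0.0001, 0.1102]
```

move_arm([
  [[-0.304, -0.341, 0.0], [0, 0, 0.11], -1],
  [[-0.304, -0.341, 0.1], [0, 0, 0.11], -1],
  [[-0.304, -0.341, 0.2], [0, 0, 0.11], -1],
  [[-0.304, -0.341, 0.277], [0, 0, 0.11], -1],
  [[-0.304, -0.341, 0.277], [0, 0, 0.11], -1],
  [[-0.304, -0.341, 0.277], [0, 0, 0.11], -1],
])

```text
clock: 14.35
tcp_pos: [0.4363, -0.3757, 0.0687]
eef_rot: [0.572, 0.82, -0.001, -0.002]
force: [0.0, 0.9, -0.6]
opening: 0.0134
grasp_force: 108.0
```

```bash
python3 go.py .435,-.379,.015,110 .435,-.379,.0093,110
python3 - <<'E'
from h import *; from station import r
o=r.observe(); s=r.snapshot("wrist"); s["o"]=o
for p in((318,140),(318,280),(318,355),(318,375),(318,400),(150,150),(500,150)): print(p,wpt(s,*p).round(4))
E
```

```text
t 14.35 true tip [ 0.4364 -0.3758  0.0987] open 0.0134 F [ 0.   0.9 -0.6] grip 108.0 j [ 0.87  0.92 -0.43  1.61  0.52  0.73  0.54]
yaw of tool x 110.25
.435,-.379,.015,110 -> [-0.006, -0.004, 0.167] [-0.001, -0.0008, 0.0014]
.435,-.379,.0093,110 -> [-0.006, -0.004, 0.179] [-0.001, -0.0008, 0.0014]
(318, 140) [ 0.4124 -0.3085  0.1145]
(318, 280) [ 0.4297 -0.3554  0.1132]
(318, 355) [ 0.4411 -0.3864  0.1134]
(318, 375) [ 0.4472 -0.4029  0.104 ]
(318, 400) [ 0.4527 -0.4176  0.1036]
(150, 150) [ 0.3062 -0.3537 -0.0018]
(500, 150) [ 5.316e-01 -2.696e-01 -2.000e-04]
```

move_arm([
  [[-0.006, -0.004, 0.06], [-0.001, -0.001, 0.001], -1],
  [[-0.006, -0.004, 0.12], [-0.001, -0.001, 0.001], -1],
  [[-0.006, -0.004, 0.155], [-0.001, -0.001, 0.001], -1],
  [[-0.006, -0.004, 0.168], [-0.001, -0.001, 0.001], -1],
  [[-0.006, -0.004, 0.17], [-0.001, -0.001, 0.001], -1],
  [[-0.006, -0.004, 0.17], [-0.001, -0.001, 0.001], -1],
])

```text
clock: 15.15
tcp_pos: [0.4369, -0.3803, -0.013]
eef_rot: [0.573, 0.82, -0.0, 0.003]
force: [-0.6, 0.7, 0.5]
opening: 0.0135
grasp_force: 108.0
```

```bash
python3 go.py .435,-.379,.0093,110
python3 - <<'E'
from h import *; from station import r
o=r.observe(); s=r.snapshot("wrist"); s["o"]=o
for p in((318,140),(318,200),(318,280),(318,340),(318,375),(318,400)): print(p,wpt(s,*p).round(4))
E
```

```text
t 15.15 true tip [ 0.4367 -0.3801  0.017 ] open 0.0135 F [-0.6  0.7  0.5] grip 108.0 j [ 0.84  1.04 -0.35  1.64  0.6   0.56  0.48]
yaw of tool x 110.11
.435,-.379,.0093,110 -> [0.004, -0.003, 0.015] [0.0009, 0.0016, 0.0006]
(318, 140) [ 0.4128 -0.3127  0.0315]
(318, 200) [ 0.4198 -0.332   0.0307]
(318, 280) [ 0.4299 -0.3594  0.0319]
(318, 340) [ 0.4389 -0.3839  0.0317]
(318, 375) [ 0.4478 -0.4081  0.0216]
(318, 400) [ 0.4527 -0.4216  0.0228]
```

move_arm([
  [[0.002, 0, 0.006], [0, 0.001, 0], -1],
  [[0.002, 0, 0.01], [0, 0.001, 0], -1],
  [[0.002, 0, 0.012], [0, 0.001, 0], -1],
  [[0.002, 0, 0.013], [0, 0.001, 0], -1],
  [[0.002, 0, 0.013], [0, 0.001, 0], -1],
])

```text
clock: 15.82
tcp_pos: [0.4361, -0.3791, -0.0203]
eef_rot: [0.573, 0.82, 0.001, 0.001]
force: [-0.9, 0.2, -0.5]
opening: 0.0136
grasp_force: 108.0
```

```bash
python3 go.py
```

```text
t 15.82 true tip [ 0.4361 -0.3791  0.0097] open 0.0136 F [-0.9  0.2 -0.5] grip 108.0 j [ 0.84  1.06 -0.35  1.64  0.6   0.55  0.48]
yaw of tool x 110.11
```

move_arm([
  [[0, 0, 0.002], [0, 0, 0], -1],
  [[0, 0, 0.003], [0, 0, 0], -1],
  [[0, 0, 0.003], [0, 0, 0], -1],
])

```text
clock: 16.2
tcp_pos: [0.4362, -0.3792, -0.0207]
eef_rot: [0.573, 0.82, 0.0, 0.001]
force: [-6.1, 3.5, 24.1]
opening: 0.0131
grasp_force: 111.6
```

Contact (24 N upward), so the knife is on the tray base. I'll ease off a little, then open.

move_arm([
  [[0, 0, -0.002], [0, 0, 0], -1],
  [[0, 0, -0.002], [0, 0, 0], -0.5],
  [[0, 0, -0.002], [0, 0, 0], 0],
  [[0, 0, -0.002], [0, 0, 0], 0.5],
  [[0, 0, -0.002], [0, 0, 0], 1],
  [[0, 0, -0.002], [0, 0, 0], 1],
  [[0, 0, -0.002], [0, 0, 0], 1],
])

```text
clock: 17.08
tcp_pos: [0.4362, -0.3792, -0.0208]
eef_rot: [0.573, 0.82, 0.001, 0.001]
force: [-0.3, -0.1, -0.4]
opening: 0.0852
grasp_force: 0.0
```

move_arm([
  [[0, 0, -0.02], [0, 0, 0], 1],
  [[0, 0, -0.06], [0, 0, 0], 1],
  [[0, 0, -0.16], [0, 0, 0], 1],
  [[0, 0, -0.26], [0, 0, 0], 1],
  [[0, 0, -0.3], [0, 0, 0], 1],
  [[0, 0, -0.3], [0, 0, 0], 1],
])

```text
clock: 17.82
tcp_pos: [0.4362, -0.3795, 0.131]
eef_rot: [0.573, 0.82, 0.0, 0.002]
force: [0.1, 0.2, -0.3]
opening: 0.0852
grasp_force: 0.0
```

```bash
python3 lid.py; python3 go.py
python3 - <<'E'
from h import *; from station import r
o=r.observe(); s=r.snapshot("wrist"); s["o"]=o; cv2.imwrite("pics/w9.png",np.clip(s["image"][:,:,::-1].astype(int)*2,0,255).astype(np.uint8)); pickle.dump(s,open("pics/w9.pkl","wb"))
E
```

```text
tcp [ 0.4362 -0.3795  0.131 ] F [ 0.1  0.2 -0.3] grip 0.0
lid n 766 angle [1.732 1.767 1.811]
t 17.88 true tip [ 0.4357 -0.3792  0.1598] open 0.0853 F [-0.2 -0.5 -1.7] grip 0.0 j [ 0.9   0.84 -0.48  1.56  0.47  0.86  0.59]
yaw of tool x 110.11
```

View pics/w9.png

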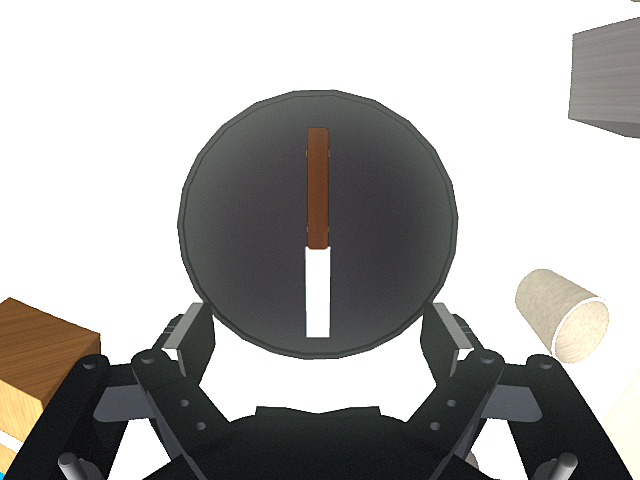

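The wrist view shows the knife lying flat and centred on the tray: handle end at (318,128), tip at (318,337), tray spanning rows 90–358. The gripper is clear and the lid still stands at about 1.73 rad, so I'm handing in.

```bash
python3 -c "
from station import r
print(r.hand_in())"
```

```text
the job is handed in; nothing more can be done
None
```

The low caddy's lid was levered open with the knife and stands at about 1.73 rad, and the knife lies flat near the tray's centre, released. The job is handed in; no verdict was returned.

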